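# Find a counterbalance bar's balance point and leave it level on the balance stand

### The arm

A 7-joint arm with a two-finger parallel gripper is mounted at the origin on the work surface. World frame = base frame: x ahead of the robot, y to its left, z up, the work surface at z = 0. Lengths are in mm, angles in rad, forces in N, time in s.
With the tool pointing down it reaches from about 400 to 875 mm from the base axis. Payload 19.3 kg.
Tool frame: the origin (TCP) lies at the very end of the fingers, on their centre line; the grasp point (between the pads) lies 19 mm behind it; z points along the fingers, y is the direction in which the jaws open and shut (so a half turn about z gives the same grasp; the last joint's range is limited). The gripper opens to 85 mm and grips with 20 to 120 N. Pads are 22 mm wide; open, the fingers measure 114 mm over their backs; the gripper's body (76 mm by 85 mm) begins 54 mm behind the grasp point. The pads swing forward as they close: fully open they stand 13 mm farther back than shut.
Start: joints at [-1.182, 0.521, -0.036, 1.599, 0.021, 1.021, -0.113], TCP at [276.812, 560.348, 231.291] pointing down, gripper open.
Joint ranges: [-2.91, 2.91], [-0.3, 2.13], [-1.5, 1.42], [0.17, 2.43], [-1.26, 4.41], [0.16, 1.93], [-2.52, 2.52]. Speed limits (rad/s): [1.89, 1.89, 2.39, 2.39, 3.01, 3.01, 3.01].

### API

Orientations are given as a unit quaternion [x, y, z, w].
In Python, from cell import arm gives the robot as it stands. The module is installed in compiled form; this text tells all that it offers.
- The arm moves only by the tool carry_out, never from a script. Its argument "steps" is a list of rows, each a list of 6 numbers: the shift along the world's x, y, z in cm, then the turn, a rotation vector about the world's x, y, z in degrees. A call has 1 to 5 rows; each row is the pose to reach, as a shift and turn from the pose commanded when the call began; what a row does not reach only later rows make up. A row lasts 1/12 s, in which the tool goes at most 41.7 mm and 7.16 degrees, less where a joint would pass 70% of its speed; a pose out of reach is approached as far as the arm can. A call with a gripper value outside its range is refused whole. "jaw" is the gripper command: -1 is shut, 1 is fully open, values between are in proportion, set as the call begins (left out, the last holds). The fingers move at their own pace and stop on an object; the grip force is fixed at half the most. Time passes only in rows, so rows that repeat a pose let the fingers close. It gives the time, the measured TCP pose, the force and the opening at its end, in the units of the state.
- arm.read_state(): the state, without advancing time (a new reading comes with each control period).
- arm.grab_frame(name): name is "scene" or "top"; returns (picture, depth): 420x560x3 uint8, blue, green, red; 420x560 float32, mm along the optical axis (not along the pixel's ray), 0 where there is no reading.
- arm.camera_params(name): a dict with "fx", "fy", "cx", "cy" (pixels), "R" (3x3) and "t" (3): a world point X has camera coordinates R X + t. Camera axes: x right, y down, z forward; pixel columns grow to the right and rows downward; lengths in mm; the calibration is good to about 2 mm. A picture is of the moment at which its call begins. camera_params takes no time and is no camera call.
- arm.close_job(): hands the job in, once; it reports no verdict.
The state is a dict: "clock": time; "joint_positions": joint angles; "qvel": joint speeds; "joint_torque": joint torques, N m; "position": TCP position; "eef_rot": TCP orientation; "ft_force": force on the tool from outside, world axes, zero at the start; "moment": the same for the moment, N m; "width": opening from 0.0 (shut) to 1.0 (fully open).
Only numpy, scipy, OpenCV 4.12 (cv2) and the standard library are available. Lean on these libraries where they do the work, as an engineer would, in place of code of your own. Each camera call takes 0.05 s, during which the arm holds its last target. There are 200 camera calls.

### The job

The aluminium saw-guard counterbalance bar on the tray has a steel slug fixed somewhere inside, so it does not balance at its middle. Lift it a little at trial points to feel where it balances without tipping, then set it gently across the red-tipped post of the blue balance stand, between the cheeks of both forks, and let go so that it stays level on the post alone, clear of the stops in the forks. Never let the bar tip steeply or press it hard on the stand, and leave the other things on the bench alone.

Things in the scene. Friction and masses are not known exactly. Their poses are not given: they have to be found in the camera images.
- bar_mid (a point): geometric middle (half-way along, across and up) of the loose aluminium box bar, 26 mm wide (x), 412 mm long (y), 36 mm tall (z); blue cap on its +y end, yellow on its -y end. It lies level on the tray's bearers, to be gripped from above across its 26 mm width. 0.5 to 0.75 kg with the unseen slug; its centre of mass lies up to 75 mm from the middle along y, either way, new each time
- bar: the same bar as a whole; origin at the middle of its underside (18 mm below bar_mid), same axes
- tray: fixed low plywood tray 50 x 340 x 8 mm (x, y, z) with two wooden bearers across it, 20 mm wide along y, centred 150 mm either side of its middle, tops 30 mm above the bench. The bar lies on them along the tray's y, its middle up to 20 mm off the tray's. Tray and stand swap places: one nearer the robot, the other farther. Origin at the centre of its underside, on the bench
- stand: fixed balance stand: blue base 70 x 300 x 12 mm (x, y, z) with a 50 x 44 mm block up to 62 mm, in its middle a sprung upright steel post with a red tip, and a grey fork 120 mm either side of the post along y. The bar is to lie along the stand's y, either end first, over the post and between the cheeks of both forks. Origin at the centre of the base's underside, on the bench
- post_top (a point): centre of the post's flat red top, 22 (x) x 16 mm (y), rubber-mounted (gives up to 0.02 rad), 104 mm above the bench unloaded; the bar's weight sinks it 3 to 5 mm (1.5 N per mm, solid after 10 mm). Axes as the stand. The bar stays level only with its centre of mass within 8 mm of this point along y; bar_mid is then 18 mm above. Fingers holding the bar can pass beside the post
- fork_a (a point): middle of the stop (floor) of the fork on the stand's +y side, 54 mm (x) x 16 mm (y), 92 mm above the bench, about 8 mm below the loaded post top: it catches an unbalanced bar after it tips 0.05 to 0.08 rad. The two cheeks beside it rise to 122 mm with a 38 mm gap in x
- fork_b (a point): the same on the stand's -y side
- pencil: bystander: loose flat red carpenter's pencil, 10 x 165 x 8 mm, lying between tray and stand; origin at the centre of its underside, y along it
- shim: bystander: loose dark wooden shim, 18 x 70 x 8 mm, lying between tray and stand; origin at the centre of its underside, y along it
- tape: bystander: loose blue tape measure lying flat, about 70 mm across, 32 mm tall; origin at its underside
- chisel: bystander: loose chisel with a yellow handle (28 mm thick, 120 mm long, towards -y) and steel blade, 260 mm long; origin at the underside where the handle meets the blade
- mallet: bystander: loose wooden mallet lying flat, head 75 x 120 x 60 mm, handle 220 mm long towards its -x; origin at the underside of the head
- offcut_a: bystander: loose brown wooden offcut 45 x 90 x 45 mm; origin at the centre of its underside
- offcut_b: bystander: loose plank offcut 70 x 95 x 30 mm; origin at the centre of its underside
- glue: bystander: loose yellow glue bottle, 60 mm across, 170 mm tall, standing; origin at the centre of its underside

How it is judged (in metres and radians):
On the way, in this order (a step that is already met when the one before it is completed fails the run):
1. the bar is lifted clear of the tray and held without tipping (height (world z) of bar_mid above 0.053 m and contact force between bar and tray below 0.05 N and angle between bar_mid's own y axis and vertical between 1.4508 and 1.6908 rad), for 0.3 s.
2. the bar rests on the stand, let go (contact force between bar and stand above 2 N and contact force between bar and the fingers below 0.05 N and distance between bar_mid and post_top below 0.12 m), for 0.2 s.
At the end, for the whole second after the job is handed in: The bar lies released on the stand's post, its middle 18 +/- 4 mm above the post top, level within 0.03 rad (clear of the fork stops), along the stand within 0.12 rad, within 12 mm of the stand's middle in its x (between the cheeks), at rest (rocking under 0.2 rad/s, 0.02 m/s) (angle between bar_mid's own y axis and vertical between 1.5408 and 1.6008 rad and x of bar_mid in the frame of post_top between -0.012 and 0.012 m and z of bar_mid in the frame of post_top between 0.014 and 0.022 m and angle between the y axis of bar and the y axis of stand, either way round below 0.12 rad and contact force between bar and stand above 2 N and linear speed of bar below 0.02 m/s and angular speed of bar below 0.2 rad/s); the robot touches nothing.
It fails at once if the bar tips more than 0.3 rad from level (not (angle between bar_mid's own y axis and vertical between 1.2708 and 1.8708 rad)).
It fails at once if the bar is pressed or dropped on the stand with more than 25 N (contact force between bar and stand above 25 N).
It fails at once if another thing on the bench is pushed or carried more than 30 mm (distance of any of pencil, shim, tape, chisel, mallet, offcut_a, offcut_b, glue from where it was at the start of the episode above 0.03 m).
It also fails if it takes over 54 s, if anything falls off the work surface, if the arm or the gripper's body presses on something with over 40 N, if the wrist force passes 120 N, or if a joint passes its speed limit or range.

## Working session

There is one attempt and no reset: what is moved stays moved. The work goes in short steps, Python scripts to look and compute and a tool call to move; the robot and the scene stay as the last step left them, time stands still between calls to the robot, and variables do not carry over. Pictures are saved under pics/ and viewed, about 8 in all and at most 12, crops included, and the job is handed in when it is done.

Besides the shell and the picture viewer there is one more tool, called after "Request:" by a JSON object that holds its "fn" and its "kwargs". carry_out: Moves the arm, as the interface text tells. Its arguments: {"type":"object","properties":{"steps":{"type":"array","items":{"type":"array","items":{"type":"number"}}},"jaw":{"type":"number"}},"required":["steps"]}

```bash
mkdir -p pics
cat > h.py <<'E'
from cell import arm
import numpy as np, cv2
def grab(n):
    p,d=arm.grab_frame(n); np.savez(''+n,p=p,d=d); return p,d
def world(n,d=None):
    c=arm.camera_params(n)
    if d is None: d=np.load(''+n+'.npz')['d']
    v,u=np.indices(d.shape)
    X=np.stack([(u-c['cx'])/c['fx']*d,(v-c['cy'])/c['fy']*d,d],-1)
    return (X-np.array(c['t']))@np.array(c['R'])
E
python3 - <<'E'
from h import *
for n in('top','scene'):
    p,d=grab(n); cv2.imwrite(f'pics/{n}0.png',p)
s=arm.read_state(); print(s)
W=world('top');print(W[0,0],W[-1,-1],W[210,280])
E
```

```text
{'clock': 0.1, 'joint_positions': array([-1.18220473,  0.52195566, -0.03632875,  1.59994904,  0.02121986,
        1.02109565, -0.11279746]), 'qvel': array([ 1.12323783e-04,  2.18809721e-04,  4.22737258e-04, -3.97028296e-03,
        7.85004631e-05, -2.17146267e-03, -1.22965867e-03]), 'joint_torque': array([ 4.32450674e-03, -9.28476763e+01,  1.98422112e+00, -3.70523071e+01,
        1.80835737e-02,  5.49044998e-03, -3.50237428e-05]), 'position': array([276.69182838, 560.08037099, 230.78319957]), 'eef_rot': array([ 2.27387676e-01,  9.73804181e-01, -5.05805859e-04, -7.31371803e-05]), 'ft_force': array([-0.08495865, -0.13721373, -0.18672101]), 'moment': array([0.03117218, 0.04607267, 0.00440886]), 'width': 1.0023240460522398}
[1282.20576638  905.32423063   20.97303532] [ 3.11908652e+00 -7.05506741e+02  4.47959893e-01] [609.35659594  58.59971873  12.25451564]
```

View pics/top0.png

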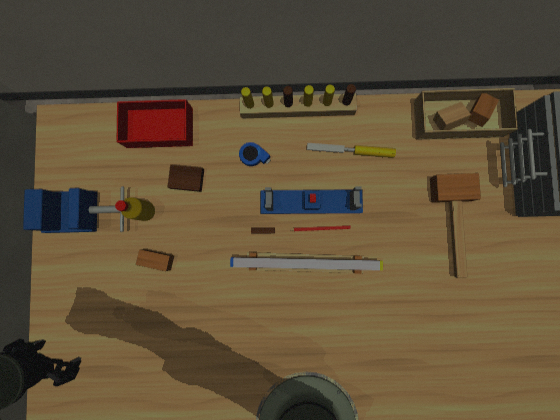

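The top view looks along +x upwards and +y to the left. The bar is at row ~264, cols 231–382. The stand is at row ~200, cols 260–363, with the red post at (312,198) and forks at about cols 269 and 356. I'll measure these with depth.

Run:
```python
from h import *
z=np.load('top.npz');p=z['p'];W=world('top')
def reg(u0,u1,v0,v1,zl,zh):
    w=W[v0:v1,u0:u1];m=(w[...,2]>zl)&(w[...,2]<zh);return w[m]
def rep(n,q):
    if len(q)<3: print(n,len(q));return
    c,(a,b),ang=cv2.minAreaRect(q[:,:2].astype(np.float32));print(n,len(q),np.round(c,1),round(a,1),round(b,1),round(ang,2),'zmed',np.median(q[:,2]).round(1),'mean',q.mean(0).round(1))
rep('bar',reg(225,390,250,280,55,80))
q=reg(225,390,250,280,55,80);print('bar fit dx/dy',np.polyfit(q[:,1],q[:,0],1))
rep('base',reg(255,370,185,220,5,25))
rep('block',reg(300,325,185,215,50,75))
rep('post',reg(300,325,185,215,90,115))
rep('fa',reg(262,280,180,215,85,135))
rep('fb',reg(345,370,180,215,85,135))
rep('pencil',reg(290,355,222,234,4,15))
rep('shim',reg(248,278,225,236,4,15))
big=cv2.resize(p[180:290,220:390],None,fx=4.7,fy=4.7,interpolation=cv2.INTER_CUBIC)
cv2.imwrite('pics/crop.png',np.clip(big*1.5,0,255).astype(np.uint8))
for n,u,v in (('postc',312,198),('post',313,199),('bl',231,263),('br',382,265)):print(n,W[v,u])
```

```text
bar 1479 [455.7 -10.6] 420.5 26.4 87.27 zmed 64.5 mean [455.9 -11.5  64.6]
bar fit dx/dy [4.79990406e-02 4.56480172e+02]
base 1800 [625.5 -32.8] 300.8 88.3 89.75 zmed 10.9 mean [631.9 -28.2  11.1]
block 235 [632.6 -32.2] 42.3 48.1 88.37 zmed 60.9 mean [631.3 -31.5  60.8]
post 48 [632.8 -33. ] 13.8 19.8 88.27 zmed 102.6 mean [632.7 -33.  102.6]
fa 134 [635.8  86.9] 15.6 53.5 88.85 zmed 92.9 mean [637.   86.5 101.3]
fb 147 [ 631.2 -152.5] 16.6 54.3 88.51 zmed 93.4 mean [ 632.3 -152.1  100.9]
pencil 191 [553.8 -61.3] 184.3 23.4 88.45 zmed 7.0 mean [554.2 -64.1   7.3]
shim 126 [554.  111.4] 67.7 14.9 88.4 zmed 7.0 mean [554.  110.7   7.2]
postc [631.40007753 -31.5899294  102.64902515]
post [628.77828916 -34.27319285 101.17946962]
bl [461.63552469 195.84767262  63.49329164]
br [ 445.05813119 -220.52269775   60.06331834]
```

View pics/crop.png

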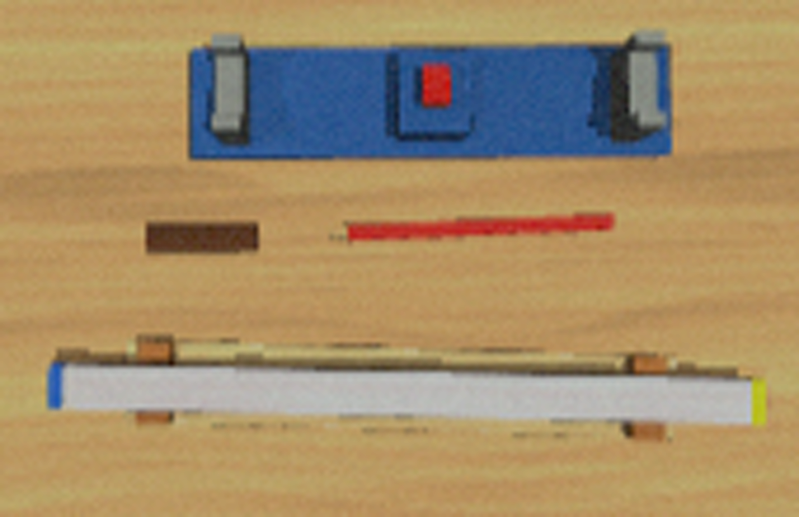

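View pics/scene0.png

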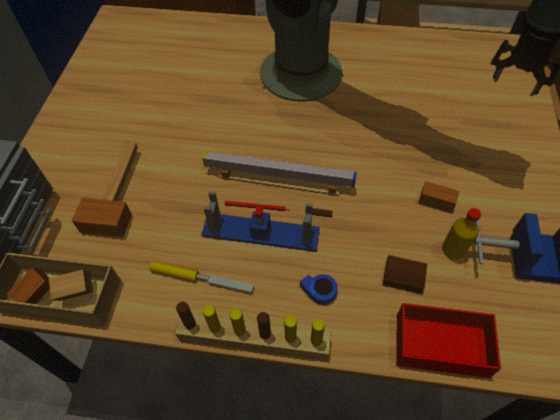

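Request:
{"fn": "carry_out", "kwargs": {"steps": [[5.97,-19.0,-2.0,0,0,-22.2],[5.97,-19.0,-2.0,0,0,-22.2],[5.97,-19.0,-2.0,0,0,-22.2],[5.97,-19.0,-2.0,0,0,-22.2],[5.97,-19.0,-2.0,0,0,-22.2]], "jaw": 1}}

```text
clock: 0.52
position: [336.9, 367.3, 210.9]
eef_rot: [0.412, 0.911, -0.001, 0.0]
ft_force: [0.1, 0.5, 0.5]
width: 1.001
```

Request:
{"fn": "carry_out", "kwargs": {"steps": [[5.97,-19.0,-3.0,0,0,-22.2],[5.97,-19.0,-3.0,0,0,-22.2],[5.97,-19.0,-3.0,0,0,-22.2],[5.97,-19.0,-3.0,0,0,-22.2],[5.97,-19.0,-3.0,0,0,-22.2]]}}

```text
clock: 0.93
position: [396.3, 177.7, 181.0]
eef_rot: [0.58, 0.815, -0.0, 0.0]
ft_force: [1.6, 0.6, -0.7]
width: 1.003
```

Request:
{"fn": "carry_out", "kwargs": {"steps": [[5.97,-19.1,-3.0,0,0,-22.2],[5.97,-19.1,-3.0,0,0,-22.2],[5.97,-19.1,-3.0,0,0,-22.2],[5.97,-19.1,-3.0,0,0,-22.2],[5.97,-19.1,-3.0,0,0,-22.2]]}}

```text
clock: 1.35
position: [456.1, -13.2, 150.9]
eef_rot: [0.725, 0.688, -0.0, 0.0]
ft_force: [1.9, 0.5, 0.4]
width: 1.001
```

Request:
{"fn": "carry_out", "kwargs": {"steps": [[0,0,0,0,0,0],[0,0,0,0,0,0]]}}

```text
clock: 1.52
position: [455.8, -12.7, 150.9]
eef_rot: [0.726, 0.688, -0.001, -0.0]
ft_force: [-0.0, 1.2, 0.2]
width: 0.996
```

Request:
{"fn": "carry_out", "kwargs": {"steps": [[0,0.1,-3,0,0,0.2],[0,0.1,-6,0,0,0.3],[0,0.1,-9,0,0,0.3],[0,0.1,-11,0,0,0.3],[0,0.1,-11.8,0,0,0.3]]}}

```text
clock: 1.93
position: [454.5, -8.5, 31.0]
eef_rot: [0.722, 0.692, -0.001, -0.001]
ft_force: [-0.2, -0.4, -0.5]
width: 0.999
```

Request:
{"fn": "carry_out", "kwargs": {"steps": [[0,0,0,0,0,0],[0,0,0,0,0,0],[0,0,0,0,0,0],[0,0,0,0,0,0],[0,0,0,0,0,0]], "jaw": -1}}

```text
clock: 2.35
position: [455.9, -9.4, 34.2]
eef_rot: [0.723, 0.691, 0.0, 0.0]
ft_force: [-7.6, 1.5, 23.8]
width: 0.302
```

Request:
{"fn": "carry_out", "kwargs": {"steps": [[0,0,0,0,0,0],[0,0,0,0,0,0],[0,0,0,0,0,0],[0,0,0,0,0,0],[0,0,0,0,0,0]]}}

```text
clock: 2.77
position: [455.9, -9.4, 34.3]
eef_rot: [0.723, 0.691, 0.0, -0.0]
ft_force: [-5.8, 1.1, 17.1]
width: 0.297
```

```bash
python3 -c "
from cell import arm
s=arm.read_state()
for k in('clock','position','ft_force','moment','width'):print(k,s[k])"
```

```text
clock 2.7667
position [455.90710933  -9.3667643   34.31916663]
ft_force [-5.75908997  1.13137075 17.14921671]
moment [ 0.24527378  1.18928253 -0.0254174 ]
width 0.2969154773999932
```

Request:
{"fn": "carry_out", "kwargs": {"steps": [[0,0,0.3,0,0,0],[0,0,0.5,0,0,0],[0,0,0.8,0,0,0],[0,0,0.8,0,0,0],[0,0,0.8,0,0,0]]}}

```text
clock: 3.18
position: [456.0, -9.6, 41.5]
eef_rot: [0.723, 0.691, 0.0, 0.0]
ft_force: [-0.2, 0.7, -6.1]
width: 0.295
```

Request:
{"fn": "carry_out", "kwargs": {"steps": [[0,0,0,0,0,0],[0,0,0,0,0,0],[0,0,0,0,0,0]]}}

```text
clock: 3.43
position: [455.9, -9.7, 41.2]
eef_rot: [0.723, 0.691, -0.0, -0.0]
ft_force: [-0.2, -0.4, -5.5]
width: 0.297
```

```bash
cat > st.py <<'E'
from h import *
s=arm.read_state()
for k in('clock','position','eef_rot','ft_force','moment','width'):print(k,s[k])
p,d=grab('top');W=world('top',d)
h=cv2.cvtColor(p,cv2.COLOR_BGR2HSV)
import sys
z0,z1=(float(a) for a in sys.argv[1:3]) if len(sys.argv)>2 else (45,90)
m=(W[...,2]>z0)&(W[...,2]<z1)&(abs(W[...,1]+20)<260)&(abs(W[...,0]-float(sys.argv[3] if len(sys.argv)>3 else 455))<22)
q=W[m]; q=q[abs(q[:,1]-s['position'][1])>50]
for sg in(-1,1):
    w=q[(q[:,1]-s['position'][1])*sg>0]
    f=np.polyfit(w[:,1],w[:,2],1); print(sg,len(w),'slope',f[0].round(4),'z at grip',np.polyval(f,s['position'][1]).round(1),'y ext',w[:,1].min().round(1),w[:,1].max().round(1),'x mean',w.mean(0).round(1))
f=np.polyfit(q[:,1],q[:,2],1);g=np.polyfit(q[:,1],q[:,0],1);print('slope all',f,'x',g)
E
python3 st.py
```

```text
clock 3.4333
position [455.8575075   -9.68768314  41.17390619]
eef_rot [ 7.22934538e-01  6.90916522e-01 -9.24468888e-05 -5.98411219e-05]
ft_force [-0.22796453 -0.36759323 -5.46364488]
moment [-0.32998708  0.04416079 -0.01552082]
width 0.29677469017568364
-1 390 slope 0.0012 z at grip 72.6 y ext -221.8 -114.6 x mean [ 451.2 -168.2   72.5]
1 451 slope -0.0006 z at grip 70.8 y ext 62.5 197.8 x mean [464.4 127.9  70.7]
slope all [-5.65106733e-03  7.14500814e+01] x [4.33851258e-02 4.58686906e+02]
```

Request:
{"fn": "carry_out", "kwargs": {"steps": [[0,0,-0.3,0,0,0],[0,0,-0.6,0,0,0],[0,0,-0.6,0,0,0]]}}

```text
clock: 3.73
position: [455.8, -9.6, 34.7]
eef_rot: [0.723, 0.691, -0.0, -0.0]
ft_force: [0.3, 0.4, -5.2]
width: 0.296
```

Request:
{"fn": "carry_out", "kwargs": {"steps": [[0,0,0,0,0,0],[0,0,0,0,0,0],[0,0,0,0,0,0],[0,0,0,0,0,0]], "jaw": 0.2}}

```text
clock: 4.07
position: [456.1, -9.7, 35.5]
eef_rot: [0.723, 0.691, 0.0, 0.0]
ft_force: [1.2, 0.4, 0.5]
width: 0.598
```

Request:
{"fn": "carry_out", "kwargs": {"steps": [[0.1,2,0,0,0,0],[0.25,5,0,0,0,0],[0.25,5.5,0,0,0,0],[0.25,5.5,0,0,0,0]]}}

```text
clock: 4.4
position: [458.5, 47.4, 35.3]
eef_rot: [0.722, 0.692, 0.0, -0.0]
ft_force: [-0.2, 0.2, 0.6]
width: 0.605
```

Request:
{"fn": "carry_out", "kwargs": {"steps": [[0,0,0,0,0,0],[0,0,0,0,0,0],[0,0,0,0,0,0],[0,0,0,0,0,0],[0,0,0,0,0,0]], "jaw": -1}}

```text
clock: 4.82
position: [458.4, 44.4, 35.5]
eef_rot: [0.723, 0.69, -0.0, -0.0]
ft_force: [-2.2, 1.3, 5.7]
width: 0.298
```

Request:
{"fn": "carry_out", "kwargs": {"steps": [[0,0,0.5,0,0,0],[0,0,0.9,0,0,0],[0,0,1.0,0,0,0],[0,0,1.0,0,0,0],[0,0,1.0,0,0,0]]}}

```text
clock: 5.23
position: [458.4, 45.2, 45.4]
eef_rot: [0.723, 0.691, 0.0, 0.0]
ft_force: [-0.4, -0.1, -5.8]
width: 0.292
```

Request:
{"fn": "carry_out", "kwargs": {"steps": [[0,0,0,0,0,0],[0,0,0,0,0,0],[0,0,0,0,0,0]]}}

```text
clock: 5.48
position: [458.3, 45.3, 45.2]
eef_rot: [0.723, 0.691, -0.0, -0.0]
ft_force: [-0.3, 1.1, -6.4]
width: 0.292
```

```bash
python3 st.py
```

```text
clock 5.4833
position [458.33464928  45.34303338  45.17891307]
eef_rot [ 7.22902991e-01  6.90949530e-01 -9.87818313e-05 -5.55791097e-05]
ft_force [-0.25785059  1.05757463 -6.39295696]
moment [-0.05432256  0.04564251  0.00823478]
width 0.2921678125892072
-1 663 slope -0.0045 z at grip 73.3 y ext -220.7 -37.7 x mean [ 453.3 -128.2   74.1]
1 172 slope 0.0047 z at grip 73.3 y ext 142.2 200.3 x mean [465.  170.6  73.9]
slope all [-1.26326691e-03  7.39798537e+01] x [3.97729257e-02 4.58381662e+02]
```

Request:
{"fn": "carry_out", "kwargs": {"steps": [[0,0,1,0,0,0],[0,0,2,0,0,0],[0,0,2,0,0,0],[0,0,2,0,0,0],[0,0,2,0,0,0]]}}

```text
clock: 5.95
position: [458.5, 45.5, 65.5]
eef_rot: [0.723, 0.691, 0.0, 0.0]
ft_force: [-0.2, -0.1, -5.6]
width: 0.299
```

```bash
cat > avg.py <<'E'
from h import *
F=[];M=[]
for i in range(14):
    arm.grab_frame('top');s=arm.read_state();F.append(s['ft_force']);M.append(s['moment'])
F=np.array(F);M=np.array(M);print('F',F.mean(0),F.std(0));print('M',M.mean(0),M.std(0));print(s['position'],s['width'],s['clock'])
A=np.c_[F[:,1],np.ones(14)];print('Mx vs Fy',np.linalg.lstsq(A,M[:,0],rcond=None)[0])
E
python3 avg.py; python3 st.py 70 110 | tail -3
```

```text
F [ 0.02168988  0.28074065 -6.0699837 ] [0.49394212 0.34722201 0.5226183 ]
M [-0.04882855 -0.00363166  0.00728356] [0.0242554  0.02837338 0.02302822]
[458.41486914  45.34102797  65.28116497] 0.29436984004154376 6.65
Mx vs Fy [ 0.0172363  -0.05366748]
-1 690 slope -0.0003 z at grip 94.0 y ext -219.0 -37.3 x mean [ 453.2 -129.2   94. ]
1 187 slope -0.0154 z at grip 96.0 y ext 144.5 199.2 x mean [465.2 172.4  94.1]
slope all [3.84104774e-05 9.40479973e+01] x [4.03095805e-02 4.58366358e+02]
```

Request:
{"fn": "carry_out", "kwargs": {"steps": [[0,0,-1,0,0,0],[0,0,-2,0,0,0],[0,0,-2.6,0,0,0],[0,0,-3.0,0,0,0],[0,0,-3.0,0,0,0]]}}

```text
clock: 7.12
position: [457.9, 45.2, 34.8]
eef_rot: [0.723, 0.691, -0.0, -0.001]
ft_force: [0.7, 0.9, -6.0]
width: 0.297
```

Request:
{"fn": "carry_out", "kwargs": {"steps": [[0,0,0,0,0,0],[0,0,0,0,0,0],[0,0,0,0,0,0],[0,0,0,0,0,0]], "jaw": 0.2}}

```text
clock: 7.45
position: [458.5, 45.3, 35.2]
eef_rot: [0.723, 0.691, 0.0, 0.0]
ft_force: [-1.5, -0.6, -0.4]
width: 0.597
```

Request:
{"fn": "carry_out", "kwargs": {"steps": [[0.04,0.8,0,0,0,0],[0.04,0.8,0,0,0,0],[0.04,0.8,0,0,0,0],[0.04,0.8,0,0,0,0]]}}

```text
clock: 7.78
position: [458.8, 53.6, 35.3]
eef_rot: [0.723, 0.691, -0.0, 0.0]
ft_force: [-0.1, 0.7, 0.8]
width: 0.604
```

```bash
python3 avg.py
```

```text
F [ 0.11906242  0.09274132 -0.10790822] [0.41880242 0.40473025 0.56328818]
M [ 0.007527   -0.00362376 -0.01210117] [0.02159627 0.03497062 0.02715606]
[458.80869993  53.32783669  35.29904488] 0.6012876006280137 8.4833
Mx vs Fy [0.00827176 0.00675987]
```

Request:
{"fn": "carry_out", "kwargs": {"steps": [[0,0,0,0,0,0],[0,0,0,0,0,0],[0,0,0,0,0,0],[0,0,0,0,0,0],[0,0,0,0,0,0]], "jaw": -1}}

```text
clock: 8.9
position: [458.7, 53.3, 35.4]
eef_rot: [0.723, 0.691, -0.0, -0.0]
ft_force: [-2.3, 0.6, 6.4]
width: 0.296
```

Request:
{"fn": "carry_out", "kwargs": {"steps": [[0,0,1,0,0,0],[0,0,2,0,0,0],[0,0,3,0,0,0],[0,0,3,0,0,0],[0,0,3,0,0,0]]}}

```text
clock: 9.32
position: [459.2, 53.6, 66.1]
eef_rot: [0.723, 0.691, 0.001, 0.0]
ft_force: [-0.1, 0.0, -7.1]
width: 0.296
```

Request:
{"fn": "carry_out", "kwargs": {"steps": [[0,0,0,0,0,0],[0,0,0,0,0,0]]}}

```text
clock: 9.48
position: [458.6, 53.4, 65.1]
eef_rot: [0.723, 0.691, -0.0, -0.0]
ft_force: [-0.5, 0.3, -6.7]
width: 0.297
```

```bash
python3 avg.py; python3 st.py 70 110 | tail -3
```

```text
F [-0.08429124  0.05089958 -6.19524015] [0.45910606 0.51440191 0.50586464]
M [-0.00300654 -0.00734222 -0.00824257] [0.03470899 0.0289754  0.03315004]
[458.81898058  53.32892597  65.3097719 ] 0.2951021153303798 10.1833
Mx vs Fy [ 0.04550092 -0.00532252]
-1 740 slope 0.003 z at grip 94.5 y ext -219.3 -25.8 x mean [ 453.6 -123.2   93.9]
1 148 slope 0.0024 z at grip 94.1 y ext 155.8 199.4 x mean [465.4 178.1  94.4]
slope all [1.72714296e-03 9.41438867e+01] x [4.02201248e-02 4.58468120e+02]
```

Request:
{"fn": "carry_out", "kwargs": {"steps": [[0,0,1,0,0,0],[0,0,3,0,0,0],[0,0,5,0,0,0],[0,0,7,0,0,0],[0,0,8,0,0,0]]}}

```text
clock: 10.65
position: [459.4, 53.3, 147.8]
eef_rot: [0.723, 0.691, 0.001, 0.0]
ft_force: [1.8, 0.4, -5.4]
width: 0.296
```

Request:
{"fn": "carry_out", "kwargs": {"steps": [[0.7,-0.4,0,0,0,0.3],[2.1,-1.1,0,0,0,0.6],[4.1,-2.1,0,0,0,0.9],[6.3,-3.2,0,0,0,1.2],[8.6,-4.3,0,0,0,1.5]]}}

```text
clock: 11.07
position: [545.6, 9.7, 144.4]
eef_rot: [0.713, 0.701, -0.0, -0.0]
ft_force: [-0.2, 0.1, -5.9]
width: 0.295
```

Request:
{"fn": "carry_out", "kwargs": {"steps": [[2.3,-1.1,0,0,0,0],[4.6,-2.2,0,0,0,0],[6.7,-3.3,0,0,0,0],[8.2,-4.0,0,0,0,0],[8.77,-4.33,0,0,0,0]]}}

```text
clock: 11.48
position: [634.1, -34.8, 143.8]
eef_rot: [0.714, 0.7, -0.0, 0.0]
ft_force: [-0.4, -0.5, -6.6]
width: 0.291
```

Request:
{"fn": "carry_out", "kwargs": {"steps": [[0,0,0,0,0,0],[0,0,0,0,0,0],[0,0,0,0,0,0]]}}

```text
clock: 11.73
position: [631.7, -32.5, 144.8]
eef_rot: [0.714, 0.701, -0.0, -0.001]
ft_force: [-1.0, -0.3, -6.3]
width: 0.301
```

```bash
python3 st.py 145 195 632
python3 - <<'E'
from h import *
z=np.load('top.npz');p=z['p']
a=cv2.resize(p[165:235,230:410],None,fx=4.4,fy=4.4,interpolation=cv2.INTER_CUBIC)
p,d=grab('scene');b=cv2.resize(p[140:270,160:400],(792,290*1),interpolation=cv2.INTER_CUBIC)
cv2.imwrite('pics/above.png',np.clip(np.vstack([a,b])*1.5,0,255).astype(np.uint8)) if a.shape[1]==b.shape[1] else print(a.shape,b.shape)
E
```

```text
clock 11.7333
position [631.68629835 -32.52900925 144.75953298]
eef_rot [ 7.13649335e-01  7.00502824e-01 -3.10355113e-04 -5.68607191e-04]
ft_force [-0.99020422 -0.29924787 -6.31401117]
moment [0.0113017  0.00543871 0.04443955]
width 0.300877782667662
-1 644 slope 0.0068 z at grip 173.9 y ext -279.8 -137.9 x mean [ 628.8 -211.1  172.7]
1 351 slope -0.0017 z at grip 172.9 y ext 34.2 113.2 x mean [634.5  74.  172.7]
slope all [3.20919620e-04 1.72766258e+02] x [1.89429712e-02 6.32917377e+02]
```

View pics/above.png

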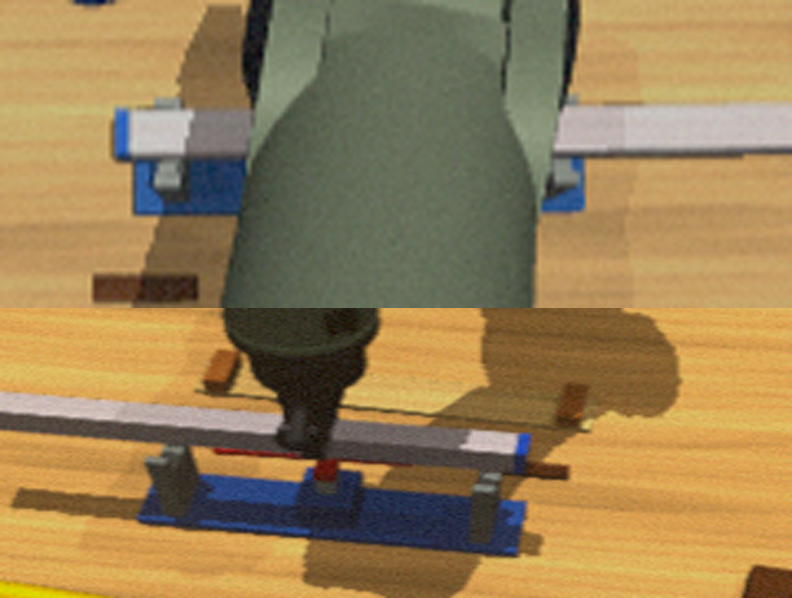

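Request:
{"fn": "carry_out", "kwargs": {"steps": [[0.1,0,-0.8,0,0,0],[0.1,0,-1.8,0,0,0],[0.1,0,-2.5,0,0,0],[0.1,0,-3.0,0,0,0],[0.1,0,-3.0,0,0,0]]}}

```text
clock: 12.25
position: [632.7, -32.9, 113.6]
eef_rot: [0.714, 0.7, -0.001, -0.001]
ft_force: [-0.8, -0.2, -6.5]
width: 0.299
```

Request:
{"fn": "carry_out", "kwargs": {"steps": [[0,0,0,0,0,0],[0,0,-0.2,0,0,0],[0,0,-0.4,0,0,0],[0,0,-0.6,0,0,0],[0,0,-0.6,0,0,0]]}}

```text
clock: 12.67
position: [633.4, -32.9, 109.0]
eef_rot: [0.714, 0.7, -0.0, -0.0]
ft_force: [-0.2, -0.5, -5.6]
width: 0.295
```

Request:
{"fn": "carry_out", "kwargs": {"steps": [[0,0,0,0,0,0],[0,0,0,0,0,0],[0,0,0,0,0,0]]}}

```text
clock: 12.92
position: [633.6, -33.0, 109.4]
eef_rot: [0.714, 0.7, 0.0, 0.0]
ft_force: [-0.2, -0.5, -5.3]
width: 0.291
```

```bash
python3 avg.py; python3 st.py 105 150 632|tail -3
```

```text
F [ 0.09162632 -0.04615301 -6.16248087] [0.40718144 0.49309277 0.61886352]
M [ 0.00066262 -0.00778916  0.00475855] [0.03068616 0.02648527 0.02042361]
[633.52168371 -32.98059836 109.28520728] 0.29253710674942746 13.6167
Mx vs Fy [-0.0213063  -0.00032073]
-1 616 slope -0.0051 z at grip 135.8 y ext -279.6 -136.1 x mean [ 630.4 -207.4  136.7]
1 336 slope -0.021 z at grip 138.1 y ext 34.8 112.6 x mean [634.6  75.1 135.8]
slope all [-3.16427059e-03  1.36022218e+02] x [1.52406523e-02 6.33515434e+02]
```

Request:
{"fn": "carry_out", "kwargs": {"steps": [[0,0,-0.1,0,0,0],[0,0,-0.2,0,0,0],[0,0,-0.3,0,0,0],[0,0,-0.3,0,0,0],[0,0,-0.3,0,0,0]]}}

```text
clock: 14.08
position: [633.6, -33.0, 106.3]
eef_rot: [0.714, 0.7, 0.0, 0.0]
ft_force: [-0.1, 0.6, -2.0]
width: 0.299
```

```bash
python3 avg.py
```

```text
F [ 0.23729486  0.0518624  -2.42090913] [0.58888171 0.46913621 0.51443482]
M [-0.0122296  -0.094487   -0.00184433] [0.03625492 0.05553651 0.02498079]
[633.58550579 -32.96180796 106.30355496] 0.2928921279967041 14.7833
Mx vs Fy [ 9.23487630e-05 -1.22343934e-02]
```

Request:
{"fn": "carry_out", "kwargs": {"steps": [[0,0,-0.1,0,0,0],[0,0,-0.16,0,0,0],[0,0,-0.16,0,0,0],[0,0,-0.16,0,0,0],[0,0,-0.16,0,0,0]]}}

```text
clock: 15.2
position: [633.6, -32.9, 104.7]
eef_rot: [0.714, 0.7, 0.0, 0.0]
ft_force: [0.9, 0.1, 0.7]
width: 0.296
```

Request:
{"fn": "carry_out", "kwargs": {"steps": [[0,0,0,0,0,0],[0,0,0,0,0,0],[0,0,0,0,0,0],[0,0,0,0,0,0]], "jaw": -0.35}}

```text
clock: 15.53
position: [633.5, -32.9, 104.7]
eef_rot: [0.714, 0.7, -0.0, -0.0]
ft_force: [-0.4, -0.3, -0.3]
width: 0.325
```

Request:
{"fn": "carry_out", "kwargs": {"steps": [[0,0,0,0,0,0],[0,0,0,0,0,0],[0,0,0,0,0,0],[0,0,0,0,0,0]], "jaw": 0.0}}

```text
clock: 15.87
position: [633.5, -32.9, 104.7]
eef_rot: [0.714, 0.7, -0.0, -0.0]
ft_force: [-0.1, -0.6, 0.5]
width: 0.502
```

```bash
python3 avg.py; python3 st.py 95 150 632|tail -3
```

```text
F [ 0.08841612  0.05382128 -0.02065587] [0.47314071 0.43226093 0.5054592 ]
M [-0.00704657 -0.0026929   0.00386723] [0.03856113 0.03238846 0.02993759]
[633.53212305 -32.97070187 104.69427523] 0.4989204355944759 16.5667
Mx vs Fy [-0.03386468 -0.00522393]
-1 616 slope -0.0031 z at grip 130.6 y ext -279.7 -134.6 x mean [ 631.  -206.8  131.2]
1 342 slope -0.0122 z at grip 133.7 y ext 34.9 113.2 x mean [634.8  75.1 132.4]
slope all [3.73957024e-03 1.31990854e+02] x [1.38635023e-02 6.33841741e+02]
```

Released and level. I'll open fully and retreat straight up.

Request:
{"fn": "carry_out", "kwargs": {"steps": [[0,0,0,0,0,0],[0,0,0,0,0,0],[0,0,0,0,0,0]], "jaw": 0.6}}

```text
clock: 16.87
position: [633.5, -32.9, 104.7]
eef_rot: [0.714, 0.7, -0.0, -0.0]
ft_force: [0.1, -0.8, 0.8]
width: 0.797
```

Request:
{"fn": "carry_out", "kwargs": {"steps": [[0,0,1,0,0,0],[0,0,3,0,0,0],[0,0,6,0,0,0],[0,0,9,0,0,0],[0,0,12,0,0,0]]}}

```text
clock: 17.28
position: [633.3, -33.1, 226.8]
eef_rot: [0.714, 0.7, -0.0, 0.0]
ft_force: [0.1, 0.8, 0.3]
width: 0.801
```

Request:
{"fn": "carry_out", "kwargs": {"steps": [[-4,0,1,0,0,0],[-8,0,2,0,0,0],[-12,0,2,0,0,0],[-16,0,2,0,0,0],[-18,0,2,0,0,0]]}}

```text
clock: 17.7
position: [449.6, -33.3, 245.3]
eef_rot: [0.714, 0.7, 0.0, -0.001]
ft_force: [0.9, -0.4, 0.5]
width: 0.803
```

Request:
{"fn": "carry_out", "kwargs": {"steps": [[0,0,0,0,0,0],[0,0,0,0,0,0],[0,0,0,0,0,0],[0,0,0,0,0,0],[0,0,0,0,0,0]]}}

```text
clock: 18.12
position: [454.1, -33.0, 244.6]
eef_rot: [0.714, 0.7, -0.0, 0.0]
ft_force: [0.3, 0.4, -0.3]
width: 0.8
```

```bash
python3 st.py 95 150 632
python3 - <<'E'
from h import *
p=np.load('top.npz')['p']
a=cv2.resize(p[165:235,230:410],(792,308),interpolation=cv2.INTER_CUBIC)
p,d=grab('scene');b=cv2.resize(p[160:270,160:360],(792,290),interpolation=cv2.INTER_CUBIC)
cv2.imwrite('pics/end.png',np.clip(np.vstack([a,b])*1.5,0,255).astype(np.uint8))
E
sleep 0; python3 st.py 95 150 632|tail -1
```

```text
clock 18.1167
position [454.12509759 -33.0301633  244.59202924]
eef_rot [ 7.13809692e-01  7.00339682e-01 -2.08992344e-04  9.69613989e-05]
ft_force [ 0.34237166  0.40857232 -0.34351564]
moment [-0.04874723 -0.01548298 -0.009901  ]
width 0.7995804379983052
-1 856 slope -0.0047 z at grip 130.3 y ext -279.6 -83.1 x mean [ 631.7 -179.6  131. ]
1 420 slope -0.0025 z at grip 132.5 y ext 17.0 112.9 x mean [634.6  66.1 132.3]
slope all [3.69692335e-03 1.31812802e+02] x [1.31077423e-02 6.33912129e+02]
slope all [3.74935313e-03 1.31881763e+02] x [1.34869565e-02 6.33928936e+02]
```

View pics/end.png

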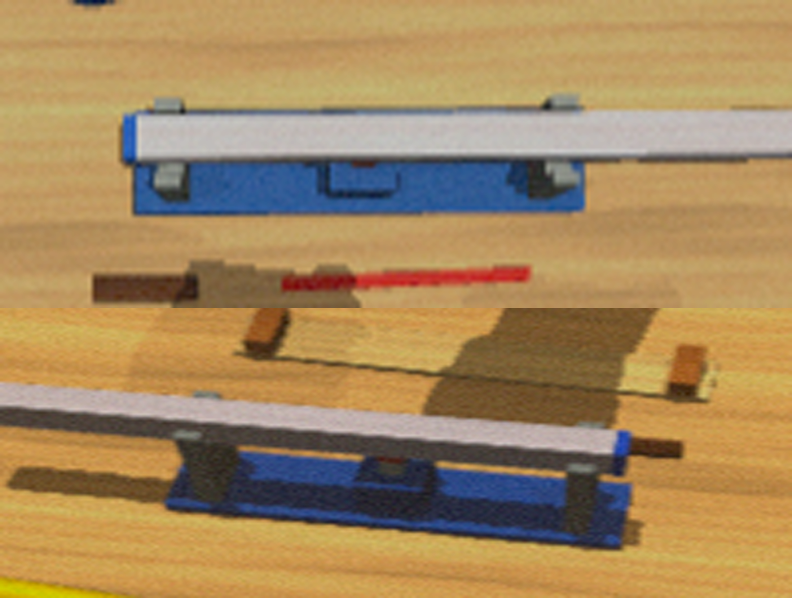

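The bar lies across the post between both forks, level (slope about 0.004) and steady. The pencil and shim look undisturbed, so I'm handing in.

```bash
python3 -c "
from cell import arm
print(arm.close_job())"
```

```text
the job is handed in; nothing more can be done
None
```

The bar is resting level on the red post alone, let go and between both forks. I handed the job in at about 18 s of the 54 s allowed. No verdict is reported.

- **Finding the balance:** I lifted the bar at three trial points and read the wrist force and moment. At the last point the moment was about zero and the weight about 6.1 N. The balance point is roughly 64 mm from the middle, towards the blue end.
- **Placing:** I lowered it onto the post in small steps until the measured force on the gripper was about zero, then opened the fingers gradually and backed away.
- **Last checks:** The bar's tilt was about 0.004 rad and did not change between two looks. It was in line with the stand to about 0.006 rad and within about 1 to 2 mm of the middle in x. The gripper was clear, and the pencil and shim had not visibly moved. I did not re-measure the other bystanders, but the arm did not go near them after the start.
- **Disagreement:** The first single moment reading put the balance point about 8 mm nearer the middle than the later averaged ones. I went with the averages, and the level bar supports that.

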